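# Hold a spring clip gaping over a pack of note cards

### The job

Push the sliding jaw of the card holder up against the pack of note cards until it presses the pack firmly against the fixed jaw, and keep up that push for a moment. Then take the red spring clip by its two handles, squeeze it wide open, and lower it so that the upper edge of the pack stands well inside the gaping clip, in line with it and midway, with the clip upright and nothing of it touching the pack. Finish like that, with the gripper still holding the clip open in the air over the pack; do not tip the pack over or disturb the things standing around.

Things in the scene. Friction and masses are not known exactly. Their poses are not given: they have to be found in the camera images.
- card_holder: Wooden card holder, fixed to the table: base board 110 (x) x 190 (y) x 12 mm; origin under its centre, x along the width of the cards, y the way the jaw slides shut. A fixed wooden jaw, 90 mm wide, 10 mm thick, top 53 mm above the table, has its inner face at y = +60 mm, with two ribs behind it.
- sliding_jaw (a joint): Position of the aluminium sliding jaw along holder +y, m: 0 fully back, about 0.030 when shut on the pack against the fixed jaw (at most 0.044, without pack). Plate 90 mm wide, 10 mm thick, top 53 mm above the table; pressing face at holder y = 16 mm + this value. Moves against 2 N of friction, slightly damped; stays where it is left.
- jaw_post (a point): Centre of the top of the black push post of the sliding jaw: 34 (holder x) x 14 (holder y) mm, from 14 to 64 mm above the table, its centre 66 mm behind (-y) the pressing face, joined to the jaw by a low bar (24 mm wide, top 25 mm above the table). Push it to holder +y, or pinch it. The jaw stays shut afterwards but presses only while it is pushed. Axes as the holder's.
- card_pack: Pack of blue and cream note cards (one stiff block) standing loosely on edge on the holder's base, between the jaws: 70 (x) x 14 (y, thickness) x 85 mm high, 0.12 kg; origin at the centre of its underside, 12 mm above the table.
- pack_top (a point): Centre of the upper edge of the pack, 85 mm above its underside (97 mm above the table). Axes as the pack's.
- spring_clip: Red spring clip, 80 g, standing upright on its lips. Closed 48 (x) x 52 (y) x 82 mm high. Origin under its centre when closed, z up, x along the steel hinge barrel (radius 6), which is 45 mm above the origin. Two equal halves at +y and -y: jaws below the hinge (44 mm long in x, hollow, lips meet at the bottom), handles above it.
- clip_grip (a point): Midway between the clip's two black handle rolls, 78 mm above the clip's origin, axes as the clip's. Rolls 30 mm long in x, 52 mm apart over the outside when closed, 26 mm when wide open. Pinch them together along y, from above: squeezing opens the jaws against the spring: 4 N to start, 9 N at the stop; a harder grip does no more. Squeezing drives the clip about 6 mm down out of the fingers.
- clip_mouth (a point): Middle of the clip's mouth between the lips, 3 mm above the clip's origin, axes as the clip's. Wide open, the lips are 33 mm apart inside, 56 mm over the outside, with their undersides 3 to 8 mm above the origin's level; the room inside ends at the barrel, 39 mm above the origin.
- clip_left (a joint): Opening angle of the clip's +y half, rad: 0 closed, 0.36 wide open (stop). Both halves turn alike.
- clip_right (a joint): Opening angle of the clip's -y half, rad: 0 closed, 0.36 wide open (stop).
- seal_table: Bystander: dark wooden wax seal, 23 x 23 x 108 mm, standing at the back; origin under its centre. Leave alone.
- stamp_table_a: Bystander: small wooden stamp block with flowers, 30 x 46 x 34 mm, at the back; origin under its centre. Leave alone.
- spool: Bystander: wooden spool, 33 mm across, 40 mm high, at the back; origin under its centre. Leave alone.
- date_stamp: Bystander: hand date stamp with a dark red handle, 25 x 38 x 86 mm, at the back right; origin under its centre. Leave alone.
Not all that is in view belongs to the job. There is more than one size of the spring_clip; the one meant has the size given above. Leave any purple look-alike of the card_pack alone.

How it is judged:
On the way, in this order (a step that is already met when the one before it is completed fails the run):
1. the sliding jaw presses on the pack with more than 3 N, the pack against the fixed jaw (contact force between sliding_jaw and card_pack above 3 N and value of joint sliding_jaw above 0.027 m), for 0.1 s.
2. the clip is held in the fingers more than 50 mm above the table, its halves opened more than 0.25 rad each (value of joint each of clip_left, clip_right above 0.25 rad and height (world z) of spring_clip above 0.05 m and contact force between the fingers and spring_clip above 3 N), for 0.2 s.
At the end, for the whole second after the job is handed in: Fingers hold the clip still, halves opened over 0.25 rad, tilt under 0.25; pack_top 13 to 40 mm above its origin, within 10 mm in y, 20 mm in x, aligned to 0.25 rad; it touches neither pack nor holder. Jaw over 0.027 m, pack upright (0.08 rad), within 4 mm of the fixed jaw (value of joint each of clip_left, clip_right above 0.25 rad and contact force between the fingers and spring_clip above 3 N and angle between spring_clip's own z axis and vertical below 0.25 rad and z of pack_top in the frame of spring_clip between 0.013 and 0.04 m and y of pack_top in the frame of spring_clip between -0.01 and 0.01 m and x of pack_top in the frame of spring_clip between -0.02 and 0.02 m and angle between the x axis of spring_clip and the x axis of card_pack, either way round below 0.25 rad and contact force between spring_clip and card_pack below 0.2 N and contact force between spring_clip and card_holder below 0.2 N and linear speed of spring_clip below 0.02 m/s and value of joint sliding_jaw above 0.027 m and y of card_pack in the frame of card_holder above 0.049 m and angle between card_pack's own z axis and vertical below 0.08 rad); the arm keeps its last pose, push and grip.
It fails at once if the pack is tipped over or pulled out (tilt over 0.4 rad) (angle between card_pack's own z axis and vertical above 0.4 rad).
It fails at once if a bystander is moved more than 30 mm (distance of any of seal_table, stamp_table_a, spool, date_stamp from where it was at the start of the episode above 0.03 m).
It also fails if it takes over 59 s, if anything falls off the work surface, if the arm or the gripper's body presses on something with over 40 N, if the wrist force passes 120 N, or if a joint passes its speed limit or range.

### The arm

A 6-joint arm with a two-finger parallel gripper is mounted at the origin on a cart in front of the work surface, level with it; the furniture and walls round the work are solid. World frame = base frame: x ahead of the robot, y to its left, z up, the work surface at z = 0. Lengths are in m, angles in rad, forces in N, time in s.
With the tool pointing down it reaches from about 0.35 to 0.875 m from the base axis. Payload 4.2 kg.
Tool frame: the origin (TCP) lies at the very end of the fingers, on their centre line; the grasp point (between the pads) lies 19 mm behind it (grip_point_offset is the distance from the TCP to the grasp point, in m); z points along the fingers, y is the line along which they close (so a half turn about z gives the same grasp; the last joint's range is limited). The gripper opens to 87 mm and grips with 3 to 60 N. Pads are 19 mm wide; open, the fingers measure 117 mm over their backs; the gripper's body (75 mm by 190 mm) begins 51 mm behind the grasp point.
Start: joints at [-0.994, 0.385, 0.008, 0, -1.194, -0.259], TCP at [0.195, -0.594, 0.223] pointing down, gripper open.
Joint ranges: [-3.14, 3.14], [-1.21, 2.06], [-1.07, 1.41], [-3.16, 2.05], [-2.99, -0.16], [-3.1, 3.1]. Speed limits (rad/s): [2.79, 2.79, 3.14, 3.14, 3.14, 3.14].

### API

Orientations are given as a 3x3 rotation matrix whose columns are the frame's x, y, z axes.
In Python, from workcell import state, snapshot, job_done, trace, place_of, grip_point_offset gives the robot as it stands.
- The arm moves only by the tool carry_out, never from a script. Its argument "commands" is a list of rows, each a list of 5 numbers: the shift along the tool's x, y, z in cm, then the turn about the tool's z in degrees, then the closure, from -1 (fully open) to 1 (shut). In form: [[tx, ty, tz, roll, grip], ...]. A call has 1 to 5 rows; each row is the pose to reach, as a shift and turn from the pose commanded when the call began, along the tool's axes at that moment; what a row does not reach only later rows make up. A row lasts 1/8 s, in which the tool goes at most 62.5 mm and 10.7 degrees, less where a joint would pass 70% of its speed; a pose out of reach is approached as far as the arm can. A call with a gripper value outside its range is refused whole. The fingers move at their own pace and stop on an object; the grip force is fixed at half the most. Time passes only in rows, so rows that repeat a pose let the fingers close. It gives the time, the measured TCP pose, the force, the opening and the grip force at its end, in the units of the state.
- state(): the state, without advancing time (a new reading comes with each control period).
- snapshot(name): name is "scene" or "top" or "wrist"; returns a dict with "pixels" (400x640x3 uint8, red, green, blue), "intrinsics" (3x3 intrinsics, pixels), "xyz" and "orientation" of the camera in the world; the wrist camera has in their place "T_tool_cam" (4x4, takes a point from camera to tool coordinates, whose origin is the TCP and whose axes are the flange's). Camera axes: x right, y down, z forward; pixel columns grow to the right and rows downward; lengths in m; the calibration is good to about 2 mm. The wrist camera is an equidistant fisheye: a pixel r from the principal point sees the ray r / f radians off the axis. A picture is of the moment at which its call begins: read the wrist's pose just before it. There is no depth.
- job_done(): hands the job in; it is judged then, once.
Trained networks look in a picture, given as the dict that the camera call returned (one of the last four; its "shot" number tells which), for a name from the list of things; names that differ only in an ending like _2 or _b are one class to them, and where a whole thing is asked for, a point or a joint stands for the part that bears it (a point fixed in the world has none). Each returns a list of dicts, best first, with "confidence" (0 to 1); they miss things now and then, are a little off and sometimes report something else, mostly with a low value. They report only what shows in the picture. A call takes as long as a camera call. They do not tell look-alikes from the thing itself.
- trace(picture, query): "region" (400x640 bool, what is visible of it) and "at" ([row, column] as shares, 0 to 1, of the picture: columns of its width, rows of its height, amid what is visible of it).
- place_of(picture, query): "at" ([row, column] as shares, 0 to 1, of the picture: columns of its width, rows of its height: a listed point, or the origin of a listed thing).
The state is a dict: "t": time; "q": joint angles; "qvel": joint speeds; "tau": joint torques, N m; "ee_pos": TCP position; "eef_rot": TCP orientation; "contact_force": force on the tool from outside, world axes, zero at the start; "torque": the same for the moment, N m; "gripper_width": finger opening in m; "grasp_force": force on a finger pad.
Only numpy, scipy, OpenCV 4.12 (cv2) and the standard library are available. Lean on these libraries where they do the work, as an engineer would, in place of code of your own. Each camera call takes 0.05 s, during which the arm holds its last target. There are 200 camera calls.

## Working session

There is one attempt and no reset: what is moved stays moved. The work goes in short steps, Python scripts to look and compute and a tool call to move; the robot and the scene stay as the last step left them, time stands still between calls to the robot, and variables do not carry over. Pictures are saved under pics/ and viewed, at most 10 in all, crops included, and the job is handed in when it is done.

Besides the shell and the picture viewer there is one more tool, called by a JSON object that holds its "name" and its "arguments". carry_out: Moves the arm, as the interface text tells. Its arguments: {"type":"object","properties":{"commands":{"type":"array","items":{"type":"array","items":{"type":"number"}}}},"required":["commands"]}

```bash
mkdir -p pics; cat > h.py <<'E'
import numpy as np, cv2
from workcell import *
def px(at): return np.array([at[1]*640, at[0]*400])
def ray(p,uv,st=None):
    K=np.array(p["intrinsics"]); x=(uv[0]-K[0,2])/K[0,0]; y=(uv[1]-K[1,2])/K[1,1]
    if "T_tool_cam" in p:
        r=np.hypot(x,y); d=np.array([x/r*np.sin(r),y/r*np.sin(r),np.cos(r)]) if r>0 else np.array([0,0,1.])
        T=np.array(p["T_tool_cam"]); R=np.array(st["eef_rot"]); 
        return R@T[:3,3]+np.array(st["ee_pos"]), R@T[:3,:3]@d
    d=np.array([x,y,1.]); d/=np.linalg.norm(d); return np.array(p["xyz"]), np.array(p["orientation"])@d
def onz(o,d,z): return o+d*(z-o[2])/d[2]
def tri(rs):
    A=sum(np.eye(3)-np.outer(d,d) for o,d in rs); b=sum((np.eye(3)-np.outer(d,d))@o for o,d in rs)
    X=np.linalg.solve(A,b); return X,[np.linalg.norm((np.eye(3)-np.outer(d,d))@(X-o)) for o,d in rs]
def save(p,n): cv2.imwrite(f"pics/{n}.png",cv2.cvtColor(p["pixels"],cv2.COLOR_RGB2BGR))
E
python3 - <<'E'
from h import *
np.set_printoptions(precision=4,suppress=True)
st=state(); print(st["eef_rot"],st["ee_pos"],st["t"],st["gripper_width"])
Z=dict(card_holder=0,jaw_post=.064,pack_top=.097,card_pack=.012,spring_clip=0,clip_grip=.078,clip_mouth=.003,seal_table=0,stamp_table_a=0,spool=0,date_stamp=0)
for n in ["scene","top"]:
    p=snapshot(n); save(p,n+"0"); print(n,p["xyz"],p["intrinsics"])
    for q in Z:
        for r in place_of(p,q)[:3]:
            o,d=ray(p,px(r["at"])); print(q,px(r["at"]).round(1),round(r["confidence"],2),onz(o,d,Z[q]))
E
```

```text
[[-0.95   -0.3123 -0.0008]
 [-0.3123  0.95    0.002 ]
 [ 0.0001  0.0022 -1.    ]] [ 0.1951 -0.5931  0.2215] 0.0 0.08739333736954613
scene [-0.2119  0.5636  0.6905] [[448.7833   0.     319.6559]
 [  0.     448.7833 204.7514]
 [  0.       0.       1.    ]]
jaw_post [347.3 195.1] 0.82 [ 0.55   -0.2377  0.064 ]
pack_top [325.6 197. ] 0.88 [ 0.5411 -0.1452  0.097 ]
pack_top [376.7 211.7] 0.73 [ 0.401  -0.1904  0.097 ]
card_pack [372.2 239.3] 0.94 [ 0.405  -0.1862  0.012 ]
card_pack [329.1 220.9] 0.79 [ 0.5447 -0.1629  0.012 ]
spring_clip [280.6 278.5] 0.81 [0.4528 0.0801 0.    ]
clip_grip [261.  235.8] 0.91 [0.532  0.0733 0.078 ]
clip_grip [281.2 262.8] 0.72 [0.4183 0.1012 0.078 ]
clip_grip [348.7 195.3] 0.29 [ 0.5296 -0.2216  0.078 ]
clip_mouth [281.4 277.2] 0.81 [0.4524 0.0778 0.003 ]
clip_mouth [265.7 261.5] 0.61 [0.525  0.0699 0.003 ]
clip_mouth [211.8 251. ] 0.25 [0.6515 0.1462 0.003 ]
seal_table [188.7 257.8] 0.72 [0.669  0.2019 0.    ]
stamp_table_a [231.3 239.6] 0.55 [0.6649 0.0798 0.    ]
spool [212.2 254.9] 0.81 [0.6403 0.152  0.    ]
spool [338.4 221. ] 0.46 [ 0.5402 -0.195   0
[... 399 characters left out ...]
7 ]
card_pack [350.4 241.8] 0.65 [ 0.4084 -0.1978  0.012 ]
card_pack [327.5 204.4] 0.64 [ 0.5343 -0.1365  0.012 ]
spring_clip [262.4 234.5] 0.64 [0.4572 0.0793 0.    ]
spring_clip [262.1 214.5] 0.54 [0.5219 0.0764 0.    ]
clip_grip [263.6 210.2] 0.69 [0.5213 0.0614 0.078 ]
clip_grip [256.5 238. ] 0.57 [0.4382 0.0879 0.078 ]
clip_mouth [263.7 214. ] 0.68 [0.5227 0.0708 0.003 ]
clip_mouth [260.3 239.6] 0.62 [0.4412 0.0866 0.003 ]
seal_table [344.2 200.9] 0.59 [ 0.5434 -0.1919  0.    ]
seal_table [220.1 179. ] 0.57 [0.6518 0.2067 0.    ]
stamp_table_a [257.9 173.8] 0.74 [0.6585 0.082  0.    ]
spool [239.3 183.7] 0.59 [0.6305 0.1446 0.    ]
date_stamp [402.2 162.5] 0.65 [ 0.6552 -0.3952  0.    ]
```

```bash
python3 -c "
import cv2
a=cv2.imread('pics/scene0.png')[150:310,170:430];b=cv2.imread('pics/top0.png')[140:270,200:430]
cv2.imwrite('pics/a.png',cv2.vconcat([cv2.resize(a,(480,300),interpolation=2),cv2.resize(b,(480,271),interpolation=2)]))"
```

```text
(no output)
```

View pics/a.png

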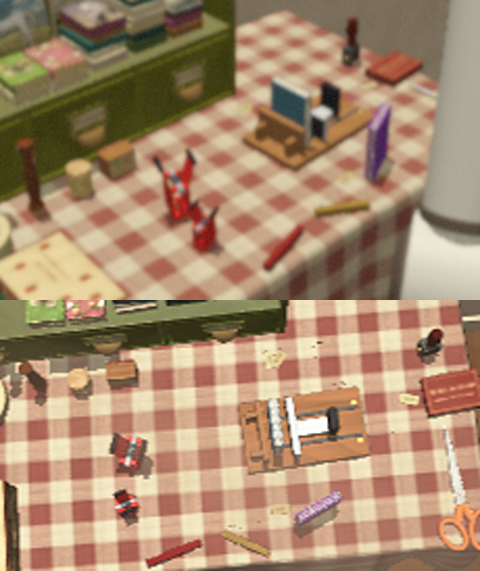

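The big red clip shows at about (178,190) in the upper crop and (130,453) in the lower one, with the small clip beside it. The holder, blue pack and black post are near (0.54, -0.19), and the purple decoy is off to the side. I'll move over the holder for wrist views.

{"name": "carry_out", "arguments": {"commands": [[-6,3,-1,5,1],[-12,6,-2,10,1],[-18,9,-3,13,1],[-24,12,-4,13,1],[-30,15,-4,13,1]]}}

```text
t: 1.82
ee_pos: [0.4167, -0.3742, 0.2628]
eef_rot: [[-0.996, -0.091, 0.002], [-0.091, 0.996, -0.001], [-0.002, -0.001, -1.0]]
contact_force: [0.9, -0.1, -0.4]
gripper_width: 0.0451
grasp_force: 0.0
```

{"name": "carry_out", "arguments": {"commands": [[-6,1,0,0,1],[-12,3,0,0,1],[-12,3,0,0,1]]}}

```text
t: 2.2
ee_pos: [0.5353, -0.3326, 0.2603]
eef_rot: [[-0.995, -0.095, -0.001], [-0.095, 0.995, 0.001], [0.001, 0.001, -1.0]]
contact_force: [0.2, 0.0, -0.1]
gripper_width: 0.0146
grasp_force: 0.0
```

```bash
cat > look.py <<'E'
from h import *
import sys,pickle
np.set_printoptions(precision=4,suppress=True)
Z=dict(card_holder=0,jaw_post=.064,pack_top=.097,card_pack=.012,spring_clip=0,clip_grip=.078,clip_mouth=.003)
st=state(); p=snapshot("wrist"); save(p,sys.argv[1]); print(st["t"],st["ee_pos"],st["eef_rot"][:2,1] if hasattr(st["eef_rot"],'shape') else st["eef_rot"],st["contact_force"])
out={}
for q in (sys.argv[2:] or Z):
    for r in place_of(p,q)[:3]:
        o,d=ray(p,px(r["at"]),st); out.setdefault(q,[]).append((o,d)); print(q,px(r["at"]).round(1),round(r["confidence"],2),onz(o,d,Z[q]))
pickle.dump((st,p,out),open(sys.argv[1]+".pkl","wb"))
E
python3 look.py w1
```

```text
2.2 [ 0.5353 -0.3326  0.2603] [-0.0951  0.9955] [ 0.2238  0.003  -0.1382]
card_holder [413.9 185.7] 0.8 [ 0.5406 -0.1938  0.    ]
jaw_post [547.4 192.6] 0.7 [0.5161 0.0025 0.064 ]
jaw_post [394.8 195.9] 0.67 [ 0.5449 -0.2382  0.064 ]
pack_top [443.   88.4] 0.9 [ 0.4126 -0.2073  0.097 ]
pack_top [474.6 200.8] 0.85 [ 0.534  -0.1463  0.097 ]
card_pack [425.5  94.2] 0.91 [ 0.4105 -0.1979  0.012 ]
card_pack [445.8 188.6] 0.68 [ 0.5376 -0.1481  0.012 ]
spring_clip [550.  190.7] 0.87 [0.5204 0.0694 0.    ]
spring_clip [562.4 148.4] 0.84 [0.4436 0.0825 0.    ]
clip_grip [581.9 154.3] 0.71 [0.4491 0.0518 0.078 ]
clip_grip [579.5 203.4] 0.62 [0.5229 0.0693 0.078 ]
clip_mouth [552.3 192.6] 0.86 [0.5227 0.0735 0.003 ]
clip_mouth [561.1 146.5] 0.61 [0.4412 0.0755 0.003 ]
```

{"name": "carry_out", "arguments": {"commands": [[-2,3.8,6,0,1],[-2,3.8,12,0,1],[-2,3.8,18,0,1],[-2,3.8,22,0,1],[-2,3.8,22,0,1]]}}

```text
t: 3.22
ee_pos: [0.5453, -0.2948, 0.0383]
eef_rot: [[-0.996, -0.09, -0.008], [-0.09, 0.996, 0.002], [0.008, 0.003, -1.0]]
contact_force: [0.8, -0.5, 0.3]
gripper_width: 0.0004
grasp_force: 0.0
```

{"name": "carry_out", "arguments": {"commands": [[0,1,0,0,1],[0,2,0,0,1],[0,3,0,0,1],[0,3.5,0,0,1],[0,4,0,0,1]]}}

```text
t: 3.85
ee_pos: [0.545, -0.2548, 0.0421]
eef_rot: [[-0.996, -0.091, 0.001], [-0.091, 0.996, -0.0], [-0.001, -0.0, -1.0]]
contact_force: [-0.1, 0.0, 0.5]
gripper_width: 0.0006
grasp_force: 0.0
```

{"name": "carry_out", "arguments": {"commands": [[0,0.5,0,0,1],[0,1,0,0,1],[0,1.5,0,0,1],[0,1.5,0,0,1]]}}

```text
t: 4.35
ee_pos: [0.5437, -0.24, 0.0418]
eef_rot: [[-0.996, -0.091, 0.0], [-0.091, 0.996, 0.0], [-0.001, 0.0, -1.0]]
contact_force: [0.6, -0.7, 0.8]
gripper_width: 0.0001
grasp_force: 0.4
```

{"name": "carry_out", "arguments": {"commands": [[0,0.5,0,0,1],[0,1,0,0,1],[0,1,0,0,1]]}}

```text
t: 4.72
ee_pos: [0.5429, -0.2301, 0.0418]
eef_rot: [[-0.996, -0.091, 0.001], [-0.091, 0.996, -0.0], [-0.001, -0.0, -1.0]]
contact_force: [2.6, -2.4, 0.4]
gripper_width: -0.0001
grasp_force: 1.0
```

{"name": "carry_out", "arguments": {"commands": [[0,0.5,0,0,1],[0,1,0,0,1],[0,1,0,0,1]]}}

```text
t: 5.1
ee_pos: [0.5431, -0.2294, 0.042]
eef_rot: [[-0.996, -0.091, 0.004], [-0.091, 0.996, -0.011], [-0.003, -0.011, -1.0]]
contact_force: [4.5, -40.9, -10.6]
gripper_width: 0.0006
grasp_force: 19.7
```

{"name": "carry_out", "arguments": {"commands": [[0,0.3,0,0,1],[0,0.6,0,0,1],[0,0.6,0,0,1]]}}

```text
t: 5.48
ee_pos: [0.5431, -0.2291, 0.0422]
eef_rot: [[-0.996, -0.09, 0.005], [-0.09, 0.996, -0.017], [-0.004, -0.017, -1.0]]
contact_force: [4.8, -65.1, -17.5]
gripper_width: 0.0001
grasp_force: 31.6
```

The jaw is pressed hard and has stopped moving, so I'll back off and rise.

{"name": "carry_out", "arguments": {"commands": [[0,-1,0,0,1],[0,-2,0,0,1],[0,-3.5,0,0,1],[0,-3.5,-5,0,1],[0,-3.5,-11,0,1]]}}

```text
t: 6.1
ee_pos: [0.5431, -0.2485, 0.1512]
eef_rot: [[-0.996, -0.092, -0.005], [-0.092, 0.996, 0.001], [0.005, 0.002, -1.0]]
contact_force: [1.5, -1.1, -0.2]
gripper_width: 0.001
grasp_force: 0.0
```

{"name": "carry_out", "arguments": {"commands": [[0,2,-6,0,-1],[0,8,-10,0,-1],[0,14,-10,0,-1],[0,14,-10,0,-1]]}}

```text
t: 6.6
ee_pos: [0.5312, -0.1061, 0.2529]
eef_rot: [[-0.995, -0.097, 0.001], [-0.097, 0.995, 0.001], [-0.002, 0.001, -1.0]]
contact_force: [0.1, -0.8, -0.8]
gripper_width: 0.0327
grasp_force: 0.0
```

```bash
python3 look.py w2
```

```text
6.6 [ 0.5312 -0.1061  0.2529] [-0.0968  0.9953] [ 0.147  -0.7862 -0.7816]
card_holder [253.  173.2] 0.79 [ 0.5402 -0.1948  0.    ]
jaw_post [226.6 185.2] 0.65 [ 0.5457 -0.2137  0.064 ]
pack_top [289.1 188.4] 0.72 [ 0.5354 -0.1363  0.097 ]
card_pack [292.8 175.9] 0.83 [ 0.5369 -0.1389  0.012 ]
card_pack [258.5  80.4] 0.67 [ 0.4149 -0.1947  0.012 ]
spring_clip [438.4 177. ] 0.68 [ 0.5191  0.0658 -0.    ]
spring_clip [454.4 128.8] 0.57 [0.4472 0.0801 0.    ]
clip_grip [471.9 129.9] 0.92 [0.4481 0.0672 0.078 ]
clip_grip [460.9 190.8] 0.71 [0.522  0.0651 0.078 ]
clip_mouth [435.3 179.7] 0.88 [0.5231 0.0604 0.003 ]
clip_mouth [454.8 128.4] 0.6 [0.4467 0.0793 0.003 ]
```

{"name": "carry_out", "arguments": {"commands": [[0,6,0,0,-1],[0,12,0,0,-1],[0,16,0,0,-1],[0,16,0,0,-1]]}}

```text
t: 7.5
ee_pos: [0.517, 0.051, 0.2514]
eef_rot: [[-0.996, -0.094, -0.0], [-0.094, 0.996, -0.0], [0.0, 0.0, -1.0]]
contact_force: [-0.3, 0.4, 1.0]
gripper_width: 0.0867
grasp_force: 0.0
```

```bash
python3 look.py w3
```

```text
7.5 [0.517  0.051  0.2514] [-0.0935  0.9956] [-0.2659  0.3712  1.0261]
card_holder [153.6 179.6] 0.62 [ 0.5462 -0.1932  0.    ]
jaw_post [116.5 182.6] 0.69 [ 0.5399 -0.2179  0.064 ]
pack_top [153.9 188.8] 0.89 [ 0.5347 -0.1373  0.097 ]
card_pack [182.2 176.3] 0.82 [ 0.5352 -0.1386  0.012 ]
card_pack [153.3  85.3] 0.67 [ 0.4076 -0.1922  0.012 ]
spring_clip [327.7 176.2] 0.68 [0.5202 0.0643 0.    ]
spring_clip [347.4 120.7] 0.55 [0.4431 0.083  0.    ]
clip_grip [333.7 190.6] 0.98 [0.5227 0.0687 0.078 ]
clip_grip [351.6 120.5] 0.59 [0.444  0.0802 0.078 ]
clip_grip [329.9 267.7] 0.2 [0.6171 0.0745 0.078 ]
clip_mouth [329.9 181.4] 0.7 [0.5265 0.0678 0.003 ]
clip_mouth [346.3 121.1] 0.66 [0.4438 0.0813 0.003 ]
```

View pics/w3.png

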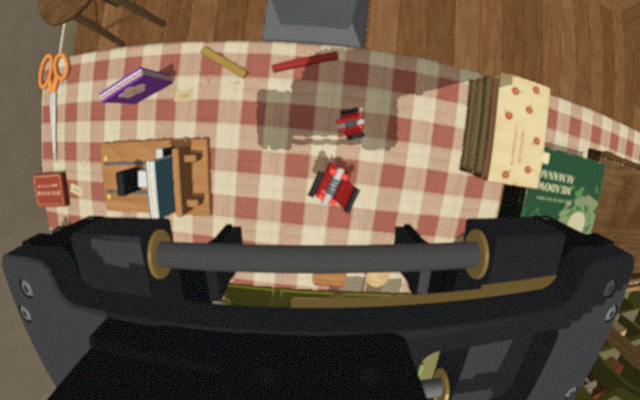

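The jaw is shut against the pack near (160,183), and the big clip is at (333,188). I'll crop it to get its yaw.

```bash
python3 -c "
import cv2
a=cv2.imread('pics/w3.png')[150:225,290:380];cv2.imwrite('pics/c.png',cv2.resize(a,(540,450),interpolation=2))"
```

```text
(no output)
```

View pics/c.png

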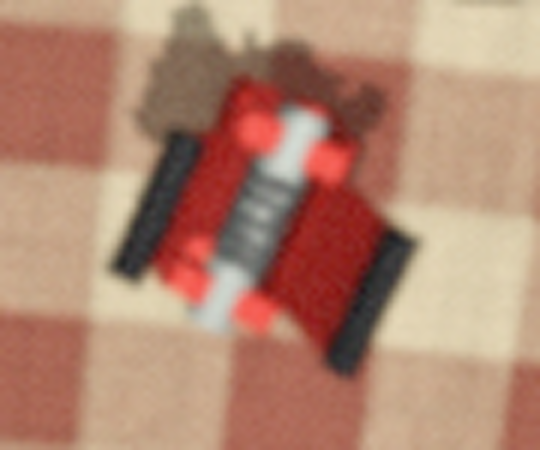

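Roll ends are at full-image pixels (320.8,172.5) to (310.8,195.8) on the left and (356.7,190) to (346.7,211.7) on the right.

```bash
cat > m.py <<'E'
from h import *
import pickle
np.set_printoptions(precision=4,suppress=True)
S={n:pickle.load(open(n+".pkl","rb")) for n in ["w1","w2","w3"]}
st,p,_=S["w3"]
P=[onz(*ray(p,u,st),.078) for u in [(320.8,172.5),(310.8,195.8),(356.7,190),(346.7,211.7)]]
l=(P[0]+P[1])/2; r=(P[2]+P[3])/2; print(P,l,r,(l+r)/2,np.linalg.norm(l-r),np.degrees(np.arctan2(*(r-l)[:2])))
for a,b in [(P[0],P[1]),(P[2],P[3])]: print(np.linalg.norm(b-a),np.degrees(np.arctan2((b-a)[1],(b-a)[0])))
R=np.array(st["eef_rot"]); print("tool shift to mid", R.T@((l+r)/2-st["ee_pos"]))
near=lambda rs,xy,z: min(rs,key=lambda r:np.hypot(*(onz(*r,z)[:2]-xy)))
for q,xy,z in [("clip_grip",(.522,.068),.078),("clip_mouth",(.523,.068),.003),("pack_top",(.535,-.137),.097),("jaw_post",(.545,-.214),.064)]:
    print(q,*tri([near(S[n][2][q],xy,z) for n in (["w1","w2","w3"] if "clip" in q else ["w2","w3"])]))
E
python3 m.py
```

```text
[array([0.5038, 0.0526, 0.078 ]), array([0.5309, 0.044 , 0.078 ]), array([0.5195, 0.0942, 0.078 ]), array([0.5455, 0.086 , 0.078 ])] [0.5174 0.0483 0.078 ] [0.5325 0.0901 0.078 ] [0.5249 0.0692 0.078 ] 0.04447215885209368 19.92876580939169
0.028432338828315737 -17.537691357245926
0.027248652096893176 -17.596728850936508
tool shift to mid [-0.0096  0.0174  0.1734]
clip_grip [0.5226 0.0676 0.0778] [np.float64(0.0012347632400065288), np.float64(0.0021597812403184387), np.float64(0.001107145963080178)]
clip_mouth [0.5232 0.0642 0.0087] [np.float64(0.0029810751249364628), np.float64(0.005757235736396357), np.float64(0.003950674815992614)]
pack_top [ 0.5346 -0.1362  0.099 ] [np.float64(0.00038604655469007005), np.float64(0.0003860465546901799)]
jaw_post [ 0.5404 -0.2109  0.0737] [np.float64(0.00295733063165401), np.float64(0.0029573306316542252)]
```

{"name": "carry_out", "arguments": {"commands": [[-0.9,1.7,4,10,-1],[-0.9,1.7,8,20,-1],[-0.9,1.7,11,24,-1],[-0.9,1.7,11,24,-1]]}}

```text
t: 8.4
ee_pos: [0.523, 0.0662, 0.1396]
eef_rot: [[-0.947, 0.322, -0.005], [0.322, 0.947, -0.002], [0.004, -0.004, -1.0]]
contact_force: [-0.1, -0.4, 0.6]
gripper_width: 0.087
grasp_force: 0.0
```

```bash
python3 look.py w4 clip_grip clip_mouth; python3 -c "
import cv2
a=cv2.imread('pics/w4.png')[100:300,200:460];cv2.imwrite('pics/d.png',cv2.resize(a,(780,600),interpolation=2))"
```

```text
8.4 [0.523  0.0662 0.1396] [0.3221 0.9467] [-0.1408 -0.4328  0.6438]
clip_grip [321.4 211.9] 0.66 [0.5228 0.0681 0.078 ]
clip_grip [307.3 111.3] 0.64 [0.4492 0.0824 0.078 ]
clip_mouth [323.2 190.5] 0.93 [0.5232 0.0705 0.003 ]
clip_mouth [306.7 110.4] 0.61 [0.4441 0.0806 0.003 ]
```

View pics/d.png

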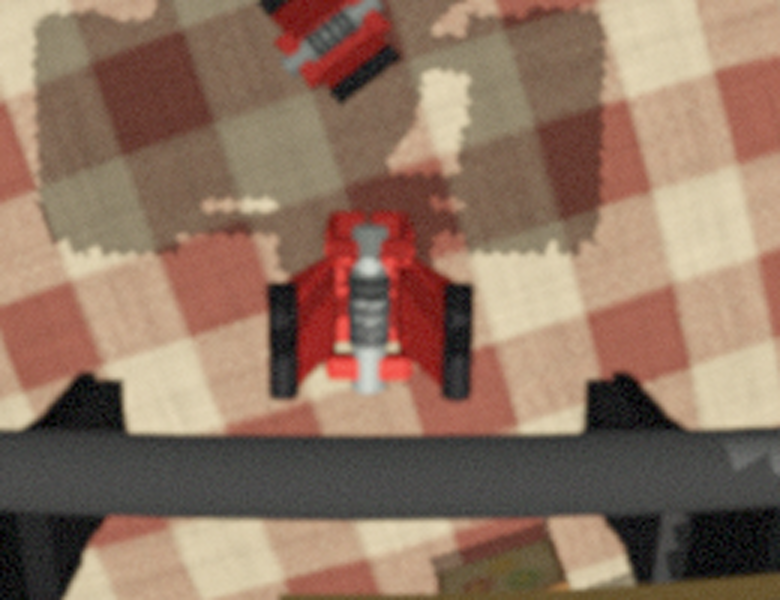

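The clip is squared up with the rolls at crop (283,341) and (457,341). I'll descend, squeeze and lift.

{"name": "carry_out", "arguments": {"commands": [[0,0.25,3,0,-1],[0,0.25,6,0,-1],[0,0.25,8.4,0,-1],[0,0.25,8.4,0,-1]]}}

```text
t: 9.05
ee_pos: [0.5252, 0.0694, 0.0576]
eef_rot: [[-0.947, 0.322, -0.001], [0.322, 0.947, -0.001], [0.001, -0.001, -1.0]]
contact_force: [0.4, 0.4, 0.2]
gripper_width: 0.0873
grasp_force: 0.0
```

{"name": "carry_out", "arguments": {"commands": [[0,0,0,0,1],[0,0,0,0,1],[0,0,0,0,1],[0,0,0,0,1],[0,0,0,0,1]]}}

```text
t: 9.68
ee_pos: [0.5265, 0.0695, 0.0595]
eef_rot: [[-0.947, 0.321, 0.002], [0.321, 0.947, -0.001], [-0.002, 0.0, -1.0]]
contact_force: [-2.7, -1.7, 16.1]
gripper_width: 0.0454
grasp_force: 16.5
```

{"name": "carry_out", "arguments": {"commands": [[0,0,0,0,1],[0,0,0,0,1],[0,0,0,0,1],[0,0,0,0,1]]}}

```text
t: 10.18
ee_pos: [0.5261, 0.0676, 0.061]
eef_rot: [[-0.947, 0.32, 0.001], [0.32, 0.947, -0.004], [-0.002, -0.003, -1.0]]
contact_force: [-2.0, -7.7, 18.5]
gripper_width: 0.0258
grasp_force: 30.1
```

{"name": "carry_out", "arguments": {"commands": [[0,0,-0.5,0,1],[0,0,-1,0,1],[0,0,-2,0,1],[0,0,-3.5,0,1],[0,0,-5,0,1]]}}

```text
t: 10.8
ee_pos: [0.5255, 0.0698, 0.1088]
eef_rot: [[-0.947, 0.322, 0.001], [0.322, 0.947, 0.0], [-0.0, 0.0, -1.0]]
contact_force: [0.5, 0.4, -0.9]
gripper_width: 0.0241
grasp_force: 30.2
```

{"name": "carry_out", "arguments": {"commands": [[0,0,-4,0,1],[0,0,-8,-8,1],[0,0,-10,-16,1],[0,0,-11,-24,1],[0,0,-11,-24,1]]}}

```text
t: 11.42
ee_pos: [0.5257, 0.0698, 0.2193]
eef_rot: [[-0.996, -0.089, 0.003], [-0.089, 0.996, 0.001], [-0.003, 0.001, -1.0]]
contact_force: [0.7, -0.2, -0.7]
gripper_width: 0.0242
grasp_force: 30.2
```

```bash
python3 look.py w5 clip_grip clip_mouth spring_clip pack_top; python3 - <<'E'
import cv2
from h import *
p=snapshot("scene");save(p,"s5")
for q in ["clip_mouth","clip_grip","pack_top"]:
    for r in place_of(p,q)[:3]: print(q,px(r["at"]),r["confidence"],ray(p,px(r["at"])))
a=cv2.imread('pics/w5.png')[60:320,80:480];b=cv2.imread('pics/s5.png')[60:300,180:440]
cv2.imwrite('pics/e.png',cv2.hconcat([cv2.resize(a,(462,300)),cv2.resize(b,(325,300),interpolation=2)]))
E
```

```text
11.425 [0.5257 0.0698 0.2193] [-0.0893  0.996 ] [ 0.7029 -0.2108 -0.7037]
clip_grip [335.4 112.8] 0.85 [0.448  0.0796 0.078 ]
clip_grip [322.1 251.9] 0.64 [0.5924 0.0801 0.078 ]
clip_mouth [333.7 113. ] 0.59 [0.4456 0.0817 0.003 ]
spring_clip [333.7 112.8] 0.69 [0.4452 0.0818 0.    ]
spring_clip [314.6 209.6] 0.58 [0.5687 0.0694 0.    ]
pack_top [125.7 186.2] 0.93 [ 0.5344 -0.1369  0.097 ]
pack_top [90.6 74.4] 0.78 [ 0.4115 -0.192   0.097 ]
clip_mouth [280.384 276.52 ] 0.57 (array([-0.21194543,  0.56356292,  0.69047788]), array([ 0.62161942, -0.45185598, -0.63985582]))
clip_grip [257.408 177.48 ] 0.74 (array([-0.21194543,  0.56356292,  0.69047788]), array([ 0.74209887, -0.49132887, -0.4559443 ]))
clip_grip [282.368 261.   ] 0.65 (array([-0.21194543,  0.56356292,  0.69047788]), array([ 0.63495804, -0.46913499, -0.61379202]))
pack_top [324.416 197.4  ] 0.63 (array([-0.21194543,  0.56356292,  0.69047788]), array([ 0.63309436, -0.59214522, -0.49855348]))
pack_top [375.424 213.48 ] 0.6 (array([-0.21194543,  0.56356292,  0.69047788]), array([ 0.53886416, -0.6589329 , -0.52481697]))
pack_top [326.528 224.   ] 0.52 (array([-0.21194543,  0.56356292,  0.69047788]), array([ 0.60678805, -0.57486174, -0.54894648]))
```

View pics/e.png

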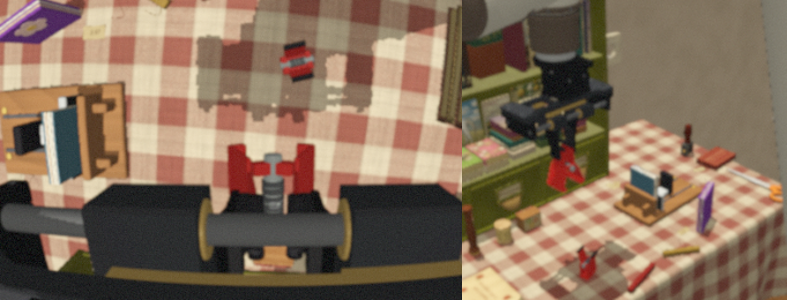

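The clip is held wide open and clear of the table. I'll check its tilt and height in the fingers by overlaying the model on the wrist and scene pictures.

```bash
cat > ov.py <<'E'
from h import *
import pickle,sys
def proj_w(p,X):  # X in tool frame
    T=np.array(p["T_tool_cam"]);K=np.array(p["intrinsics"]);c=(X-T[:3,3])@T[:3,:3]
    r=np.hypot(c[:,0],c[:,1]);th=np.arctan2(r,c[:,2]);return np.c_[K[0,2]+K[0,0]*th*c[:,0]/r,K[1,2]+K[1,1]*th*c[:,1]/r]
def proj_s(p,X):
    K=np.array(p["intrinsics"]);c=(X-np.array(p["xyz"]))@np.array(p["orientation"]);u=c@K.T;return u[:,:2]/u[:,2:]
def clip(tilt,h,dx=0,dy=0): # points in tool frame; tilt about tool y through the rolls
    P=[(sx*.024,0,45) for sx in(-1,1)]+[(sx*.022,sy*.0165,8) for sx in(-1,1) for sy in(-1,1)]+[(sx*.022,sy*.028,3) for sx in(-1,1) for sy in(-1,1)]
    P=np.array([(a,b,c/1000) for a,b,c in P]); z=P[:,2]-.075; x=P[:,0]
    c,s=np.cos(tilt),np.sin(tilt); x,z=x*c-z*s,x*s+z*c
    return np.c_[x+dx,P[:,1]+dy,h-.075-z]
if __name__=="__main__":
    st,p,_=pickle.load(open("w5.pkl","rb")); T=np.array(p["T_tool_cam"]); print(T.round(3),np.array(p["intrinsics"]).round(1))
    for t in (0,.2,-.2): print(t,proj_w(p,clip(t,.064)).round(0).tolist())
    im=cv2.cvtColor(p["pixels"],cv2.COLOR_RGB2BGR);k=4;a=cv2.resize(im[160:300,230:400],None,fx=k,fy=k,interpolation=2)
    for t,col in ((0,(0,255,0)),(.2,(255,0,0)),(-.2,(0,255,255))):
        for u in proj_w(p,clip(t,.064)): cv2.circle(a,tuple(int(v) for v in ((u-[230,160])*k)),4,col,-1)
    cv2.imwrite("pics/ov1.png",a)
E
python3 ov.py
```

```text
[[-0.    -0.971 -0.241  0.066]
 [ 1.    -0.     0.    -0.001]
 [-0.    -0.241  0.971 -0.162]
 [ 0.     0.     0.     1.   ]] [[309.7   0.  317.7]
 [  0.  309.7 199.2]
 [  0.    0.    1. ]]
0 [[319.0, 267.0], [319.0, 195.0], [297.0, 243.0], [340.0, 243.0], [296.0, 186.0], [342.0, 186.0], [282.0, 240.0], [355.0, 240.0], [280.0, 184.0], [357.0, 184.0]]
0.2 [[319.0, 255.0], [319.0, 188.0], [297.0, 224.0], [340.0, 224.0], [295.0, 169.0], [342.0, 169.0], [282.0, 221.0], [355.0, 221.0], [279.0, 167.0], [358.0, 167.0]]
-0.2 [[319.0, 278.0], [319.0, 203.0], [297.0, 261.0], [340.0, 261.0], [296.0, 203.0], [341.0, 203.0], [282.0, 260.0], [355.0, 260.0], [281.0, 203.0], [356.0, 203.0]]
```

View pics/ov1.png

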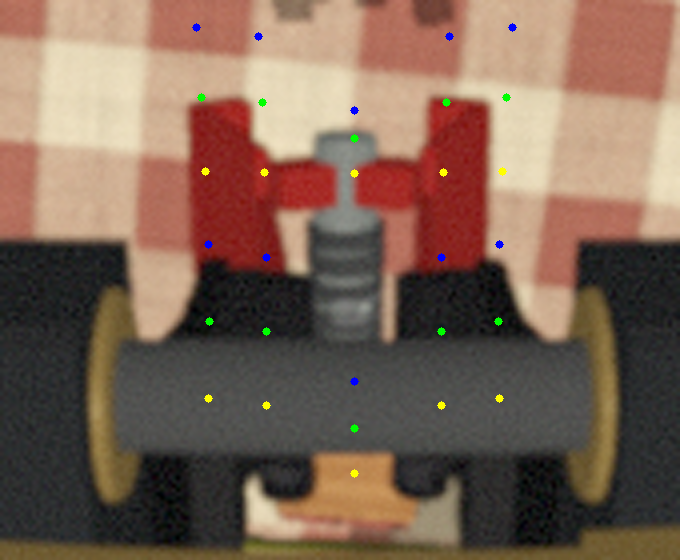

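The untilted model (green) fits: lip tops are at crop y≈100 as predicted, so the clip is upright. The mouth sits about 2.5 mm towards tool −y. Next I'll move it over the pack.

{"name": "carry_out", "arguments": {"commands": [[0.2,-4,0,0,1],[0.4,-9,0,0,1],[0.6,-14,0,0,1],[0.8,-18,0,0,1],[0.95,-20.4,0,0,1]]}}

```text
t: 12.5
ee_pos: [0.5341, -0.1363, 0.2174]
eef_rot: [[-0.996, -0.089, -0.001], [-0.089, 0.996, -0.0], [0.001, -0.0, -1.0]]
contact_force: [-0.7, -0.1, -0.9]
gripper_width: 0.0243
grasp_force: 30.2
```

{"name": "carry_out", "arguments": {"commands": [[0,0,1,0,1],[0,0,2,0,1],[0,0,3,0,1],[0,0,3,0,1]]}}

```text
t: 13.0
ee_pos: [0.5337, -0.1337, 0.1864]
eef_rot: [[-0.996, -0.092, -0.003], [-0.092, 0.996, 0.0], [0.003, 0.0, -1.0]]
contact_force: [0.5, -0.5, -1.4]
gripper_width: 0.0244
grasp_force: 30.2
```

```bash
python3 look.py w6 pack_top; python3 - <<'E'
from ov import *
st,p,_=pickle.load(open("w6.pkl","rb"));R=np.array(st["eef_rot"]);e=np.array(st["ee_pos"])
im=cv2.cvtColor(p["pixels"],cv2.COLOR_RGB2BGR);k=4;a=cv2.resize(im[150:300,225:415],None,fx=k,fy=k,interpolation=2)
th=np.radians(6.3);ax=np.array([np.cos(th),np.sin(th),0]);ay=np.array([-np.sin(th),np.cos(th),0])
W=np.array([np.array([.5346,-.1366,.097])+sx*.035*ax+sy*.007*ay for sx in(-1,0,1) for sy in(-1,1)])
for X,c in ((clip(0,.064,0,-.0025),(0,255,0)),((W-e)@R,(0,255,255))):
    for u in proj_w(p,X): cv2.circle(a,tuple(int(v) for v in ((u-[225,150])*k)),4,c,-1)
cv2.imwrite("pics/ov2.png",a)
E
```

```text
13.0 [ 0.5337 -0.1337  0.1864] [-0.0919  0.9958] [ 0.4609 -0.4515 -1.4194]
pack_top [310.9 207.3] 0.82 [ 0.5373 -0.1396  0.097 ]
pack_top [254.9  53.6] 0.64 [ 0.413  -0.1966  0.097 ]
```

View pics/ov2.png

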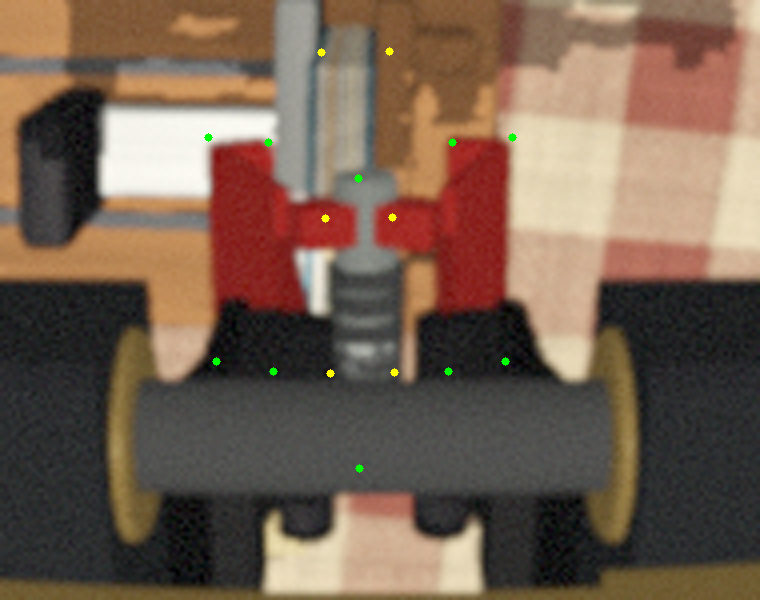

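The pack's top edge spans crop x≈312–372, while the clip is centred at 360. The lateral offset is therefore about 3.5 mm towards tool −y, and the yaw agrees. I'll correct that and then lower.

{"name": "carry_out", "arguments": {"commands": [[0,-0.35,0,0,1],[0,-0.35,0.5,0,1],[0,-0.35,1,0,1],[0,-0.35,1.7,0,1],[0,-0.35,2.4,0,1]]}}

```text
t: 13.72
ee_pos: [0.5345, -0.1379, 0.163]
eef_rot: [[-0.996, -0.091, -0.0], [-0.091, 0.996, 0.0], [0.0, 0.0, -1.0]]
contact_force: [0.8, -0.0, -1.2]
gripper_width: 0.0243
grasp_force: 30.2
```

{"name": "carry_out", "arguments": {"commands": [[0,0,0.6,0,1],[0,0,1.2,0,1],[0,0,1.8,0,1],[0,0,2.3,0,1],[0,0,2.3,0,1]]}}

```text
t: 14.35
ee_pos: [0.5344, -0.1379, 0.1402]
eef_rot: [[-0.996, -0.091, -0.001], [-0.091, 0.996, 0.0], [0.001, 0.0, -1.0]]
contact_force: [-0.1, -0.5, -0.8]
gripper_width: 0.0238
grasp_force: 30.2
```

```bash
python3 look.py w7 pack_top jaw_post; python3 - <<'E'
from h import *
p=snapshot("scene")
P=p["pixels"][:,:,::-1]; w=cv2.imread("pics/w7.png")
cv2.imwrite("pics/f.png",cv2.hconcat([cv2.resize(w[150:300,225:415],(400,316),interpolation=2),cv2.resize(P[150:250,265:390],(395,316),interpolation=2)]))
E
```

```text
14.35 [ 0.5344 -0.1379  0.1402] [-0.0908  0.9959] [-0.1065 -0.5447 -0.8041]
pack_top [312.5 222.3] 0.79 [ 0.5361 -0.142   0.097 ]
pack_top [246.9  40.2] 0.58 [ 0.4145 -0.1969  0.097 ]
jaw_post [225.6 211. ] 0.87 [ 0.5442 -0.2138  0.064 ]
jaw_post [478.6 300.3] 0.4 [0.6166 0.0306 0.064 ]
```

View pics/f.png

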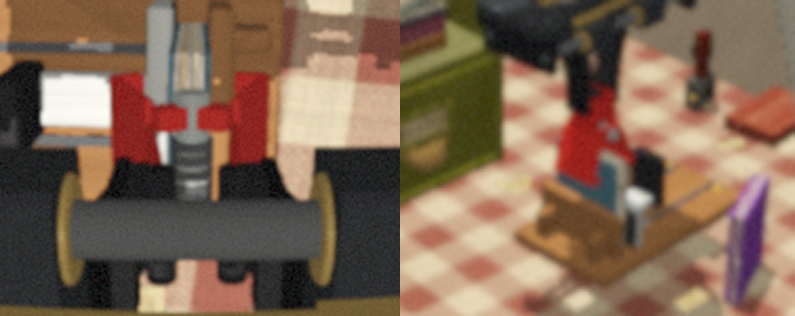

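The pack stands centred in the gaping clip (both at x≈190 in the left crop), with no contact force. I'll go slightly deeper, settle and hand in.

{"name": "carry_out", "arguments": {"commands": [[0,0,0.2,0,1],[0,0,0.3,0,1],[0,0,0.3,0,1],[0,0,0.3,0,1],[0,0,0.3,0,1]]}}

```text
t: 15.18
ee_pos: [0.5347, -0.1379, 0.1377]
eef_rot: [[-0.996, -0.091, 0.0], [-0.091, 0.996, -0.0], [-0.0, -0.0, -1.0]]
contact_force: [0.6, 0.1, -1.3]
gripper_width: 0.0242
grasp_force: 30.2
```

```bash
python3 -c "
from h import *
s=state();print(s['ee_pos'],s['contact_force'],s['gripper_width']);print(job_done())"
```

```text
[ 0.53467228 -0.13792531  0.13767988] [ 0.63860459  0.14017815 -1.28165213] 0.024190911683324854
the job is handed in; nothing more can be done
None
```

I handed the job in at about 15 s: the jaw is pushed shut on the pack, and the gripper holds the red clip wide open and upright over the pack's top edge, centred on it, with no sign of contact; no verdict came back.

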